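Load a padlock into the marking press by feel

TASK

Slide the flat-lying laminated padlock along the press's feed table and into the mouth of the hood, body first, until you feel its body drop fully into the hidden nest and lie flat there. Then press the side lever right down to its stop to mark the padlock, leave the lever down, and leave the small things on the bench where they are.

Things in the scene. Friction and masses are not known exactly. Their poses are not given: they have to be found in the camera images.
- press: Grey bench marking press, fixed; 200 mm long, 136 wide; hood top 70 mm, ram cap 90 mm above the bench. Origin: at bench height under the middle of the hood's mouth; x leads straight into the hood, y to its left, z up. In front of the mouth lies the open steel feed table (x -113 to 0, y -64 to 64 mm), its top 16 mm above the bench.
- press_mouth (a point): Middle of the mouth's lower edge, level with the table top, axes as the press. Mouth and lane behind it: 49 mm wide, 24 mm high. Hidden in the hood is the nest: a trench across the whole lane floor, 4.4 mm deep and 40 mm long; its near edge is 4 to 24 mm behind the mouth (set anew each time, not reported). Its far edge stops a padlock that has dropped in; the shackle then sticks out by 2 to 28 mm.
- fence (a point): Middle of the straight fence's inner face, at table level, axes as the press. The fence stands on the right of the lane, face 24.5 mm from the lane's middle, 105 mm long up to the mouth, 9 mm thick, 11 mm high.
- cheek (a point): Start of the left cheek's inner face at table level, axes as the press: 24.5 mm left of the lane's middle, 16 mm before the mouth. The cheek runs from here to the mouth; towards the table's front a guide about 22 mm long opens outward from here at 26 degrees. Both 9 mm thick, 11 mm high.
- padlock: Steel laminated padlock lying flat, 67 x 44 x 17 mm, 0.2 to 0.35 kg. Origin: on its underside, mid-length. Own x points from body to shackle: block body x -34 to 2, y -22 to 22, z 0 to 17 mm; round shackle 36 mm wide, on to x 34, z 5 to 12 mm. Starts on the feed table, body towards the mouth (own x roughly against the press's x), up to 0.3 rad askew and left of the lane's middle.
- lever (a joint): Hand lever on the press's left side, beside the hood. 0 = raised 0.65 rad above level, pointing away from the hood (press -x); grows as it is pressed down; stop at 0.65 rad, level. Stays where it is left; about 2 N at the knob move it. It drives a ram down over the nest and sticks at about 0.45 rad if the padlock has not dropped.
- lever_knob (a point): Centre of the black ball knob, 26 mm across, at the lever's free end, 85 mm from the hinge.
- lever_hinge (a point): Lever's hinge axis (along the press's y) in the lever's plane, at press x = 66, y = 96, z = 40 mm.
- small_padlock: Bystander: small brass padlock standing on the bench, 18 x 36 x 55 mm, origin under its middle.
- spare_knob: Bystander: nickel door knob standing on its rose on the bench, 54 mm across, 58 mm high, origin under its middle.
- wax: Bystander: pale wax block shaped like a jar, standing on the bench, 50 mm across, 74 mm high, origin under its middle.

How it is judged:
On the way, in this order (a step that is already met when the one before it is completed fails the run):
1. the padlock has dropped into the hidden nest and lies flat there (z of padlock in the frame of press below 0.0128 m and angle between padlock's own z axis and vertical below 0.05 rad and angle between the x axis of padlock and the x axis of press, either way round below 0.12 rad and x of padlock in the frame of press between 0.004 and 0.034 m), for 0.2 s.
2. the lever is pressed down to its stop (value of joint lever above 0.56 rad), for 0.2 s.
At the end, for the whole second after the job is handed in: The padlock is at rest, flat within 0.05 rad, in the nest: underside 9.5 to 12.8 mm above the bench (home 11.3), origin 4 to 34 mm behind the mouth, within 5 mm of the lane's middle, in line within 0.12 rad; the lever is beyond 0.56 rad (all of step 1 and z of padlock in the frame of press above 0.0095 m and y of padlock in the frame of press between -0.005 and 0.005 m and linear speed of padlock below 0.02 m/s and value of joint lever above 0.56 rad); the robot touches nothing.
It fails at once if a bystander on the bench is shifted by more than 20 mm (distance of any of small_padlock, spare_knob, wax from where it was at the start of the episode above 0.02 m).
It also fails if it takes over 54 s, if anything falls off the work surface, if the arm or the gripper's body presses on something with over 40 N, if the wrist force passes 120 N, or if a joint passes its speed limit or range.

ROBOT

A 6-joint arm with a two-finger parallel gripper is mounted at the origin on a cart in front of the work surface, level with it; the furniture and walls round the work are solid. World frame = base frame: x ahead of the robot, y to its left, z up, the work surface at z = 0. Lengths are in m, angles in rad, forces in N, time in s.
With the tool pointing down it reaches from about 0.275 to 0.975 m from the base axis. Payload 8.4 kg.
Tool frame: the origin (TCP) lies midway between the tips of the shut fingers; the grasp point (between the pads) lies 19 mm behind it; z points along the fingers, y is the direction in which the jaws open and shut (so a half turn about z gives the same grasp; the last joint's range is limited). The gripper opens to 92 mm and grips with 3 to 60 N. Pads are 20 mm wide; open, the fingers measure 128 mm over their backs; the gripper's body (75 mm by 189 mm) begins 69 mm behind the grasp point.
Start: joints at [-1.171, 0.353, 1.633, -0, 1.155, -0.002], TCP at [0.244, -0.575, 0.215] pointing down, gripper open.
Joint ranges: [-2.63, 2.63], [-0.92, 2.1], [0.06, 2.66], [-1.3, 4.44], [0, 2.69], [-3.02, 3.02]. Speed limits (rad/s): [2.22, 2.22, 2.79, 3.14, 3.14, 3.14].

INTERFACE

Orientations are given as [roll, pitch, yaw] about the fixed x, y, z axes, in that order (R = Rz(yaw) Ry(pitch) Rx(roll)).
In Python, from bench import bot, optics, sign_off gives the robot as it stands.
- The arm moves only by the tool jog_arm, never from a script. Its arguments are lists of equal length, an entry for each row: "travel": the shift along the tool's x, y, z in m, a list of three; "spin": the turn about the tool's z in degrees; "jaw": the opening, from 0 (shut) to 1 (fully open). A call has 1 to 5 rows; each row is the pose to reach, as a shift and turn from the pose commanded when the call began, along the tool's axes at that moment; what a row does not reach only later rows make up. A row lasts 1/12 s, in which the tool goes at most 41.7 mm and 7.16 degrees, less where a joint would pass 70% of its speed; a pose out of reach is approached as far as the arm can. A call with a gripper value outside its range is refused whole. The fingers move at their own pace and stop on an object; "force" is the grip in N (left out, the last holds). Time passes only in rows, so rows that repeat a pose let the fingers close. It gives the time, the measured TCP pose, the force and the opening at its end, in the units of the state.
- bot.read_state(): the state, without advancing time (a new reading comes with each control period).
- optics.get_image(name): name is "side" or "top" or "wrist"; returns (picture, depth): 420x560x3 uint8, red, green, blue; 420x560 float32, m along the optical axis (not along the pixel's ray), 0 where there is no reading.
- optics.calibration(name): a dict with "fx", "fy", "cx", "cy" (pixels), "T" (4x4, takes a point from camera to world coordinates); the wrist camera has in their place "hand_eye" (4x4, takes a point from camera to tool coordinates, whose origin is the TCP and whose axes are the flange's). Camera axes: x right, y down, z forward; pixel columns grow to the right and rows downward; lengths in m; the calibration is good to about 2 mm. A picture is of the moment at which its call begins: read the wrist's pose just before it. calibration takes no time and is no camera call.
- sign_off(): hands the job in, once; it reports no verdict.
The state is a dict: "time": time; "joint_positions": joint angles; "joint_velocities": joint speeds; "joint_efforts": joint torques, N m; "position": TCP position; "ee_rot": TCP orientation; "wrist_force": force on the tool from outside, world axes, zero at the start; "ft_torque": the same for the moment, N m; "opening": finger opening in m.
Only numpy, scipy, OpenCV 4.12 (cv2) and the standard library are available. Lean on these libraries where they do the work, as an engineer would, in place of code of your own. Each camera call takes 0.05 s, during which the arm holds its last target. There are 200 camera calls.

## Working session

There is one attempt and no reset: what is moved stays moved. The work goes in short steps, Python scripts to look and compute and a tool call to move; the robot and the scene stay as the last step left them, time stands still between calls to the robot, and variables do not carry over. Pictures are saved under pics/ and viewed, about 8 in all and at most 12, crops included, and the job is handed in when it is done.

Besides the shell and the picture viewer there is one more tool, called after "Emit:" by a JSON object that holds its "name" and its "arguments", one argument or row to a line. jog_arm: Moves the arm, as the interface text tells. Its arguments: {"type":"object","properties":{"travel":{"type":"array"},"spin":{"type":"array"},"jaw":{"type":"array"},"force":{"type":"number"}},"required":["travel","spin","jaw"]}

```bash
ls; mkdir -p pics; python3 - <<'E'
from bench import bot, optics
import cv2, numpy as np
print(bot.read_state())
for n in ["top","side"]:
    im,d=optics.get_image(n); cv2.imwrite(f"pics/{n}0.png",im[:,:,::-1]); np.savez(f"{n}0.npz",im=im,d=d)
    c=optics.calibration(n); print(n,c)
print(optics.calibration("wrist"))
E
```

```text
pics
{'time': 0.0, 'joint_positions': array([-1.17141677e+00,  3.53627120e-01,  1.63410913e+00,  3.15597664e-05,
        1.15519396e+00, -2.40587416e-03]), 'joint_velocities': array([-1.38229198e-03, -5.98460515e-04, -8.10340420e-04, -1.24451486e-03,
        8.02838447e-05,  1.07567397e-03]), 'joint_efforts': array([-1.84667078e-03, -5.93839860e+01, -3.34216189e+01,  6.95460825e-02,
        2.33211648e-02, -1.09584230e-04]), 'position': array([ 0.24423334, -0.57478263,  0.21388752]), 'ee_rot': array([-3.14025516e+00, -3.20740376e-05,  4.01772650e-01]), 'wrist_force': array([-0.25349047,  0.01333714, -1.03902597]), 'ft_torque': array([ 0.0128996 ,  0.04308567, -0.01845333]), 'opening': 0.09187689490872272}
top {'fx': 512.6227031502423, 'fy': 512.6227031502423, 'cx': 282.1514691266742, 'cy': 212.81445844151003, 'T': array([[ 0.0017399 , -0.982775  ,  0.18479794,  0.33406969],
       [-0.99999202, -0.00237464, -0.00321348,  0.12460997],
       [ 0.00359696, -0.18479087, -0.98277128,  1.13483901],
       [ 0.        ,  0.        ,  0.        ,  1.        ]])}
side {'fx': 441.68973985981836, 'fy': 441.68973985981836, 'cx': 277.29388179294676, 'cy': 210.20279611275166, 'T': array([[ 0.85095699, -0.26433752,  0.45386989,  0.12267673],
       [-0.52497452, -0.40082126,  0.75082892, -0.51802249],
       [-0.01655155, -0.87719325, -0.47985212,  0.49353269],
       [ 0.        ,  0.        ,  0.        ,  1.        ]])}
{'fx': 345.96464155361923, 'fy': 345.96464155361923, 'cx': 277.87078656135736, 'cy': 207.10531975387107, 'hand_eye': array([[ 7.67697833e-04, -9.71735169e-01, -2.36072388e-01,
         6.65145292e-02],
       [ 9.99998886e-01,  1.04820175e-03, -1.06271441e-03,
         9.50345554e-06],
       [ 1.28012845e-03, -2.36071309e-01,  9.71734891e-01,
        -1.69601451e-01],
       [ 0.00000000e+00,  0.00000000e+00,  0.00000000e+00,
         1.00000000e+00]])}
```

View pics/top0.png

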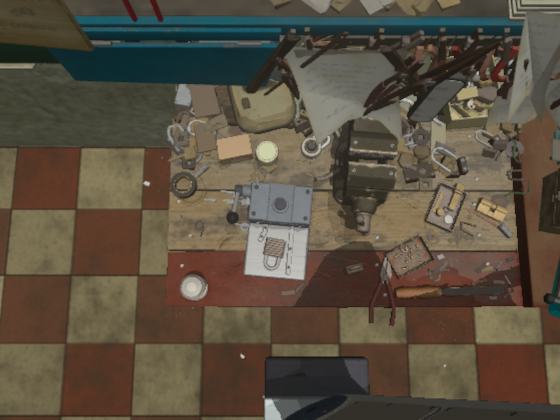

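View pics/side0.png

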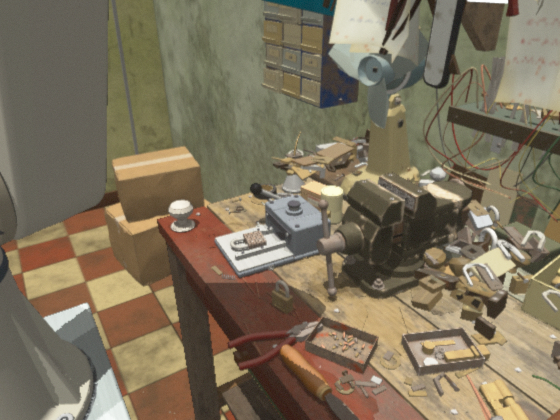

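The top view shows the press hood at (280,203) with the feed table below it (277,250) and the padlock at (273,252). The lever knob is at (232,216), wax at (266,152), spare knob at (194,287) and the vise at right (365,180). The side view agrees. Next I measure from depth.

```bash
cat > h.py <<'E'
import numpy as np, cv2
from bench import bot, optics
from scipy.spatial.transform import Rotation as R
def cloud(d,c,T):
    v,u=np.mgrid[:d.shape[0],:d.shape[1]]
    P=np.stack([(u-c["cx"])/c["fx"]*d,(v-c["cy"])/c["fy"]*d,d],-1)
    return P@T[:3,:3].T+T[:3,3]
def wristT(c,s):
    T=np.eye(4); T[:3,:3]=R.from_euler("xyz",s["ee_rot"]).as_matrix(); T[:3,3]=s["position"]
    return T@c["hand_eye"]
def rays(uv,c,T,z):
    uv=np.asarray(uv,float).reshape(-1,2)
    r=np.c_[(uv[:,0]-c["cx"])/c["fx"],(uv[:,1]-c["cy"])/c["fy"],np.ones(len(uv))]@T[:3,:3].T
    return T[:3,3]+r*((z-T[2,3])/r[:,2])[:,None]
def rect(mask,c,T,z):
    n,l,st,ce=cv2.connectedComponentsWithStats(mask.astype(np.uint8))
    i=1+st[1:,4].argmax(); vu=np.argwhere(l==i)[:,::-1]
    W=rays(vu,c,T,z)[:,:2]*1000
    return cv2.minAreaRect(W.astype(np.float32)),len(vu)
E
python3 - <<'E'
from h import *
f=np.load("top0.npz"); im,d=f["im"],f["d"]; c=optics.calibration("top"); W=cloud(d,c,c["T"])
roi=np.zeros(d.shape,bool); roi[170:290,215:325]=1
z=W[...,2]
print("table z",z[270,255],"hood z",z[190,265],"bench",z[240,230])
for nm,lo,hi in [("hood",.060,.08),("table",.010,.022)]:
    m=roi&(z>lo)&(z<hi); print(nm,rect(m,c,c["T"],(lo+hi)/2 if nm=="hood" else .016))
for nm,(u,v) in dict(knob=(232,217),wax=(266,152),spare=(194,287),pad=(273,243)).items(): print(nm,W[v,u])
m=roi&(z>.08); print("cap",rect(m,c,c["T"],.09))
cv2.imwrite("pics/crop0.png",cv2.resize(im[165:295,210:330,::-1],None,fx=5,fy=4.6,interpolation=cv2.INTER_CUBIC))
E
```

```text
table z 0.01730077999804025 hood z 0.07084247110790698 bench -0.000362471753099447
hood (((555.7954711914062, 124.67059326171875), (131.4294891357422, 84.91571044921875), 84.88684844970703), 2249)
table (((460.4242858886719, 132.69508361816406), (136.02474975585938, 116.92219543457031), 85.1606216430664), 2346)
knob [0.51986764 0.22413457 0.0989439 ]
wax [0.66655853 0.15613992 0.07452187]
spare [0.37906702 0.30386235 0.05963001]
pad [0.47443008 0.14064709 0.03568876]
cap (((521.9364013671875, 223.4033966064453), (25.71889877319336, 26.966325759887695), 37.89957809448242), 128)
```

View pics/crop0.png

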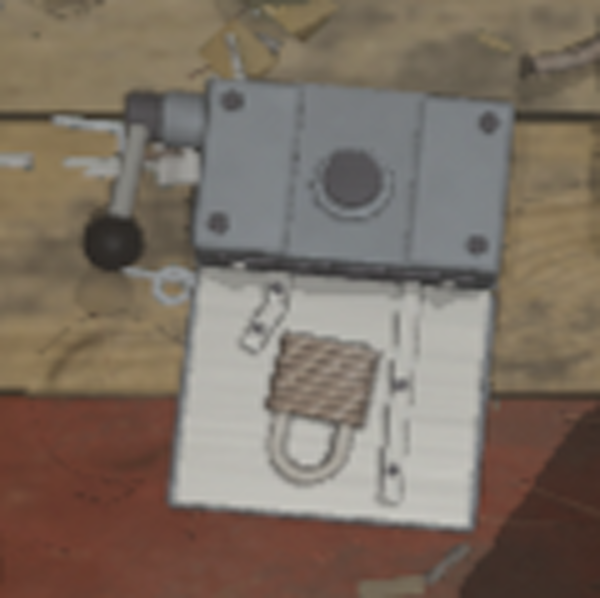

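Emit:
{"name": "jog_arm", "arguments": {
  "travel": [
    [0.023,-0.029,0],
    [0.046,-0.057,0],
    [0.07,-0.086,0],
    [0.093,-0.114,0],
    [0.116,-0.143,0]
  ],
  "spin": [0,0,0,0,0],
  "jaw": [1,1,1,1,1]
}}

```text
time: 0.52
position: [0.2952, -0.3965, 0.2142]
ee_rot: [-3.141, 0.0, 0.401]
wrist_force: [1.1, 1.4, 0.3]
opening: 0.0922
```

Emit:
{"name": "jog_arm", "arguments": {
  "travel": [
    [0.023,-0.029,0],
    [0.046,-0.057,0],
    [0.07,-0.086,0],
    [0.093,-0.114,0],
    [0.116,-0.143,0]
  ],
  "spin": [0,0,0,0,0],
  "jaw": [1,1,1,1,1]
}}

```text
time: 0.93
position: [0.346, -0.2196, 0.2145]
ee_rot: [3.142, -0.0, 0.401]
wrist_force: [0.3, 0.1, -0.2]
opening: 0.0918
```

Emit:
{"name": "jog_arm", "arguments": {
  "travel": [
    [0.023,-0.029,0],
    [0.046,-0.057,0],
    [0.07,-0.086,0],
    [0.093,-0.114,0],
    [0.116,-0.143,0]
  ],
  "spin": [0,0,0,0,0],
  "jaw": [1,1,1,1,1]
}}

```text
time: 1.35
position: [0.3969, -0.0425, 0.2146]
ee_rot: [3.141, -0.0, 0.402]
wrist_force: [0.9, -1.5, 0.5]
opening: 0.0918
```

Emit:
{"name": "jog_arm", "arguments": {
  "travel": [
    [0.023,-0.029,0],
    [0.046,-0.057,0],
    [0.07,-0.086,0],
    [0.093,-0.114,0],
    [0.116,-0.143,0]
  ],
  "spin": [6,12,18,24,28],
  "jaw": [1,1,1,1,1]
}}

```text
time: 1.77
position: [0.4476, 0.1343, 0.2145]
ee_rot: [3.141, 0.0, -0.093]
wrist_force: [0.4, -1.0, 0.1]
opening: 0.0922
```

```bash
python3 - <<'E'
from h import *
c=optics.calibration("wrist"); s=bot.read_state(); im,d=optics.get_image("wrist"); T=wristT(c,s)
print(s["position"],s["ee_rot"],s["joint_positions"])
np.savez("w1.npz",im=im,d=d,T=T); cv2.imwrite("pics/w1.png",im[:,:,::-1])
W=cloud(d,c,T); z=W[...,2]
for r in range(40,420,60): print(r,np.round(z[r,80:500:60]*1000))
E
```

```text
[0.44764002 0.13434937 0.21447554] [ 3.14130787e+00  1.33792894e-04 -9.25459401e-02] [ 2.88529903e-01  1.04824694e-01  1.95808104e+00 -2.43453161e-04
  1.07891705e+00  1.95198715e+00]
40 [11. -3. 68. 67. 70. -1. 86.]
100 [-1. -3. -2. 67. 70. -1.  0.]
160 [ -2.  -2.   1.  33.  14. -30.  -2.]
220 [-2. -2. -1. 16. 16.  1. -1.]
280 [-799.  269. -796. -802. -444.  241.  267.]
340 [320. 319. 320. 319. 320. 320. 320.]
400 [337. 338. 338. 338. 338. 338. 338.]
```

View pics/w1.png

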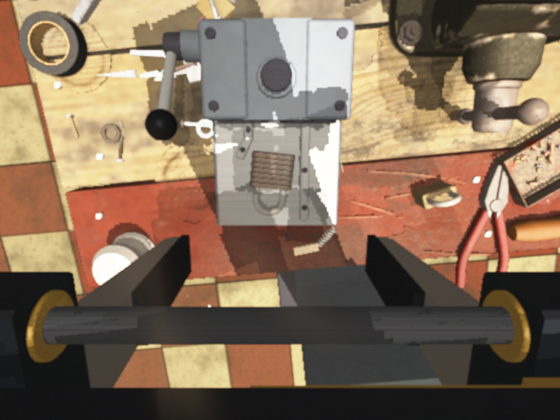

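The wrist view shows the hood (277,70), mouth edge at row ~121 and table to row 225. The padlock body is at (272,170) with its shackle at (270,203), the fence at column ~305, the guide at (243,140) and the knob at (161,124). Small padlock is at (440,198), spare knob at (112,265).

```bash
python3 - <<'E'
from h import *
c=optics.calibration("wrist"); f=np.load("w1.npz"); im,d,T=f["im"],f["d"],f["T"]; W=cloud(d,c,T); z=W[...,2]
roi=np.zeros(z.shape,bool); roi[10:232,195:360]=1
print("hood",rect(roi&(z>.06)&(z<.08),c,T,.07)); print("table",rect(roi&(z>.01)&(z<.022),c,T,.016))
roi[:]=0; roi[125:220,222:297]=1
hsv=cv2.cvtColor(im,cv2.COLOR_RGB2HSV)
m=roi&(z>.029)&(z<.037); n,l,st,ce=cv2.connectedComponentsWithStats(m.astype(np.uint8)); print(st[1:][st[1:,4]>20])
print("body",rect(m,c,T,.033))
o=np.array([.5155,.1282]);a=-.085
for r in range(128,225,8):
    P=(W[r,225:335]-np.r_[o,0]); y=-np.sin(a)*P[:,0]+np.cos(a)*P[:,1]
    k=(P[:,2]>.022); print(r,round(float(np.mean(P[:,0]*np.cos(a)+P[:,1]*np.sin(a))*1000)),[ (int(yy*1000),int(zz*1000)) for yy,zz in zip(y[k],P[k,2])][::3])
k=(hsv[...,2]<45)&(z>.08)&(z<.12); k[:,:130]=0;k[:,200:]=0; print("knob",np.median(W[k],0),k.sum())
cv2.imwrite("pics/w1c.png",cv2.resize(im[105:235,205:345,::-1],None,fx=5,fy=4.6,interpolation=cv2.INTER_CUBIC))
E
```

```text
hood (((556.7105102539062, 126.6890869140625), (130.22703552246094, 80.8364486694336), 84.79116821289062), 14538)
table (((460.0950927734375, 135.52822875976562), (133.133056640625, 111.9398193359375), 84.74126434326172), 9065)
[[ 249  152   46   39 1442]]
body (((466.4833679199219, 139.9501495361328), (42.95355987548828, 36.23176956176758), 78.45372772216797), 1442)
128 -7 [(35, 24), (32, 29), (29, 27), (26, 22), (-24, 24), (-27, 25), (-30, 25)]
136 -15 [(34, 25), (31, 24), (28, 27), (-22, 25), (-25, 26), (-28, 28)]
144 -23 [(39, 24), (36, 26), (33, 25), (30, 26), (-23, 26), (-27, 26), (-30, 25)]
152 -31 [(42, 25), (39, 27), (36, 27), (33, 22), (24, 33), (21, 31), (18, 27), (16, 23), (-23, 27), (-27, 27), (-30, 27)]
160 -39 [(27, 28), (23, 31), (20, 32), (17, 32), (14, 31), (11, 32), (8, 32), (5, 33), (2, 31), (0, 30), (-3, 31), (-6, 27), (-9, 33), (-12, 30), (-15, 27), (-24, 27), (-27, 26), (-30, 27)]
168 -48 [(28, 29), (25, 31), (21, 33), (19, 31), (15, 31), (12, 32), (9, 33), (6, 33), (3, 32), (0, 32), (-2, 34), (-5, 32), (-8, 33), (-11, 30), (-14, 27), (-24, 26), (-27, 27), (-30, 25)]
176 -56 [(29, 25), (26, 33), (23, 31), (20, 32), (17, 31), (14, 31), (0, 384), (7, 32), (4, 31), (1, 32), (-1, 32), (-4, 32), (-7, 31), (-10, 32), (-13, 27), (-24, 27), (-27, 26), (-30, 26)]
184 -65 [(30, 30), (27, 34), (24, 31), (21, 32), (18, 32), (15, 31), (12, 33), (8, 33), (5, 29), (2, 31), (0, 32), (-3, 32), (-6, 31), (-9, 32), (-22, 25), (-25, 25), (-28, 26)]
192 -74 [(27, 26), (23, 27), (20, 24), (-2, 27), (-5, 27), (-22, 26), (-25, 26), (-28, 27)]
200 -82 [(0, 384), (26, 27), (23, 27), (0, 27), (-3, 27), (-6, 24), (-23, 26), (-26, 27), (-29, 25)]
208 -92 [(25, 25), (22, 28), (18, 27), (6, 24), (3, 27), (0, 28), (-3, 26), (-23, 27), (-26, 26), (-29, 27)]
216 -101 [(-21, 24), (-24, 26), (-27, 26)]
224 -111 []
knob [0.52128613 0.22216583 0.09725766] 700
```

View pics/w1c.png

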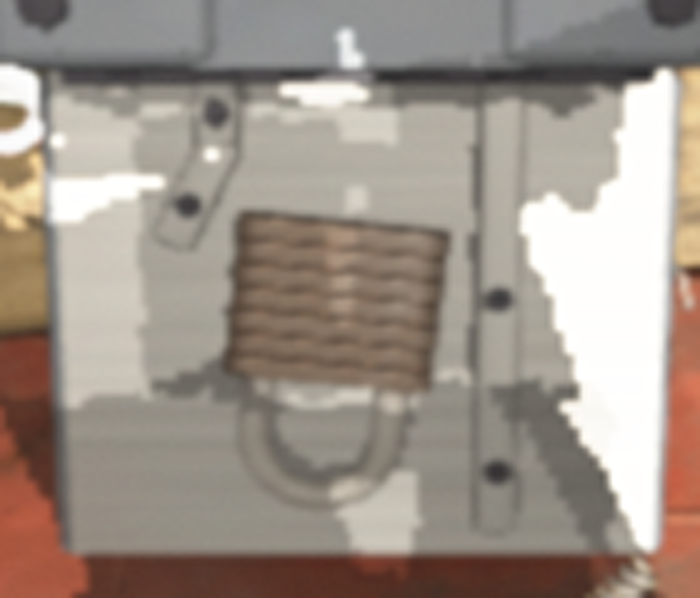

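Emit:
{"name": "jog_arm", "arguments": {
  "travel": [
    [0.018,-0.007,0.033],
    [0.018,-0.007,0.066],
    [0.018,-0.007,0.1],
    [0.018,-0.007,0.135],
    [0.018,-0.007,0.165]
  ],
  "spin": [0,0,0,0,0],
  "jaw": [1,1,1,1,1]
}}

```text
time: 2.23
position: [0.4655, 0.1379, 0.0475]
ee_rot: [3.141, 0.001, -0.086]
wrist_force: [-0.1, 0.2, -0.4]
opening: 0.0922
```

Emit:
{"name": "jog_arm", "arguments": {
  "travel": [
    [0,0,0.008],
    [0,0,0.014],
    [0,0,0.019],
    [0,0,0.02],
    [0,0,0.02]
  ],
  "spin": [0,0,0,0,0],
  "jaw": [1,1,1,1,1]
}}

```text
time: 2.65
position: [0.4672, 0.1383, 0.0306]
ee_rot: [-3.141, -0.002, -0.087]
wrist_force: [-0.6, -0.6, 0.4]
opening: 0.092
```

```bash
python3 - <<'E'
from h import *
s=bot.read_state(); print(s["position"],s["wrist_force"])
im,d=optics.get_image("wrist"); cv2.imwrite("pics/w2.png",im[:,:,::-1])
E
```

```text
[0.46723078 0.13830908 0.0306408 ] [-0.6368981  -0.58615821  0.44132792]
```

View pics/w2.png

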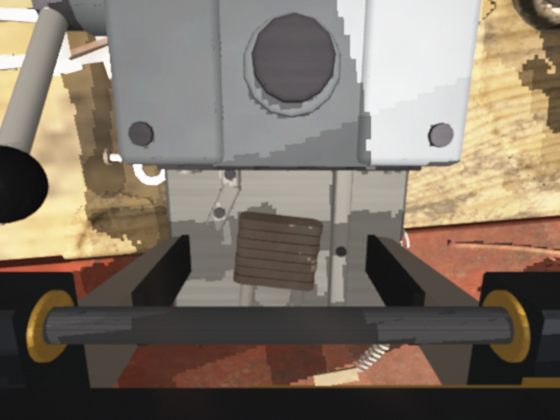

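The padlock body is at (278,250), centred under the TCP (projected 278,254). The fingertips stand clear of the fence (column ~342) and guide (219,212). Closing gently to square it up.

Emit:
{"name": "jog_arm", "arguments": {
  "travel": [
    [0,0,0.001],
    [0,0,0.001],
    [0,0,0.001],
    [0,0,0.001],
    [0,0,0.001]
  ],
  "spin": [0,0,0,0,0],
  "jaw": [0.7,0.6,0.5,0.45,0.42],
  "force": 10
}}

```text
time: 3.12
position: [0.4664, 0.1381, 0.0288]
ee_rot: [-3.141, -0.0, -0.087]
wrist_force: [-0.8, -1.2, -0.0]
opening: 0.0608
```

Emit:
{"name": "jog_arm", "arguments": {
  "travel": [
    [0,0,0],
    [0,0,0],
    [0,0,0],
    [0,0,0],
    [0,0,0]
  ],
  "spin": [0,0,0,0,0],
  "jaw": [0.42,0.42,0.42,0.42,0.42]
}}

```text
time: 3.53
position: [0.4663, 0.1381, 0.0286]
ee_rot: [-3.142, 0.0, -0.087]
wrist_force: [-0.1, 0.8, 1.4]
opening: 0.0451
```

Emit:
{"name": "jog_arm", "arguments": {
  "travel": [
    [0,0,0],
    [0,0.002,0],
    [0,0.0035,0],
    [0.004,0.0035,0],
    [0.008,0.0035,0]
  ],
  "spin": [0,0.2,0.2,0.2,0.2],
  "jaw": [0.42,0.42,0.42,0.42,0.42]
}}

```text
time: 3.95
position: [0.4731, 0.1335, 0.0285]
ee_rot: [3.141, 0.002, -0.09]
wrist_force: [-2.9, 0.1, 1.8]
opening: 0.0448
```

Emit:
{"name": "jog_arm", "arguments": {
  "travel": [
    [0.003,0,0],
    [0.006,0,0],
    [0.009,0,0],
    [0.011,0,0],
    [0.011,0,0]
  ],
  "spin": [0,0,0,0,0],
  "jaw": [0.42,0.42,0.42,0.42,0.42]
}}

```text
time: 4.37
position: [0.4857, 0.1329, 0.0286]
ee_rot: [-3.141, -0.001, -0.09]
wrist_force: [0.8, -0.0, 0.1]
opening: 0.0447
```

```bash
python3 - <<'E'
from h import *
s=bot.read_state(); print(s["position"],s["wrist_force"])
im,d=optics.get_image("wrist"); cv2.imwrite("pics/w3.png",im[:,:,::-1])
E
```

```text
[0.48571081 0.13288341 0.02857436] [ 0.83642543 -0.03135002  0.05075573]
```

View pics/w3.png

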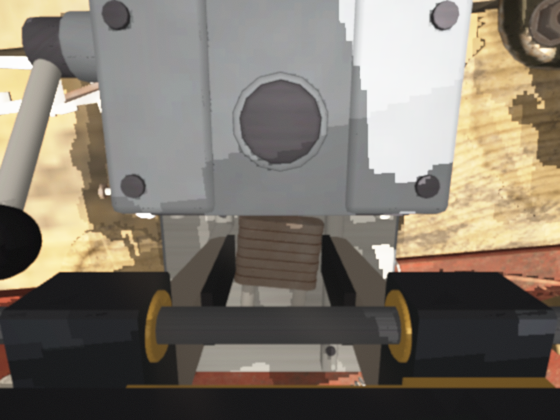

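The body now sits at (279,252) in the lane just before the mouth (row ~213), still about 3° askew. A firmer squeeze should square it.

Emit:
{"name": "jog_arm", "arguments": {
  "travel": [
    [0,0,0],
    [0,0,0],
    [0.003,0,0],
    [0.006,0,0],
    [0.006,0,0]
  ],
  "spin": [0,0,0,0,0],
  "jaw": [0.4,0.4,0.4,0.4,0.4],
  "force": 30
}}

```text
time: 4.83
position: [0.4917, 0.1324, 0.0286]
ee_rot: [-3.141, -0.001, -0.09]
wrist_force: [0.9, 0.5, -1.6]
opening: 0.0442
```

Emit:
{"name": "jog_arm", "arguments": {
  "travel": [
    [0.003,0,0],
    [0.006,0,0],
    [0.009,0,0],
    [0.011,0,0],
    [0.011,0,0]
  ],
  "spin": [0,0,0,0,0],
  "jaw": [0.4,0.4,0.4,0.4,0.4]
}}

```text
time: 5.25
position: [0.5029, 0.1314, 0.0286]
ee_rot: [-3.141, -0.001, -0.09]
wrist_force: [-0.1, -0.2, 0.2]
opening: 0.044
```

Emit:
{"name": "jog_arm", "arguments": {
  "travel": [
    [0,0,0],
    [0,0,0],
    [0,0,-0.015],
    [0,0,-0.04],
    [0,0,-0.08]
  ],
  "spin": [0,0,0,0,0],
  "jaw": [0.65,0.65,0.65,0.65,0.65]
}}

```text
time: 5.67
position: [0.4995, 0.1308, 0.1068]
ee_rot: [3.14, 0.005, -0.09]
wrist_force: [0.7, 0.6, 0.2]
opening: 0.0599
```

Emit:
{"name": "jog_arm", "arguments": {
  "travel": [
    [-0.02,0,0],
    [-0.04,0,0],
    [-0.06,0,0],
    [-0.077,0,0],
    [-0.077,0,0]
  ],
  "spin": [-7,-14,-21,-28,-35],
  "jaw": [0,0,0,0,0]
}}

```text
time: 6.08
position: [0.4216, 0.138, 0.1083]
ee_rot: [-3.141, 0.002, 0.527]
wrist_force: [0.5, -0.1, 0.1]
opening: 0.0284
```

Emit:
{"name": "jog_arm", "arguments": {
  "travel": [
    [0,0,0],
    [0,0,0],
    [0,0,0],
    [0,0,0],
    [0,0,0]
  ],
  "spin": [-7,-14,-21,-28,-35],
  "jaw": [0,0,0,0,0]
}}

```text
time: 6.5
position: [0.4252, 0.1384, 0.1087]
ee_rot: [3.141, -0.0, 1.138]
wrist_force: [-0.2, 0.7, 0.8]
opening: 0.0006
```

Emit:
{"name": "jog_arm", "arguments": {
  "travel": [
    [0,0,0],
    [0,0,0],
    [0,0,0],
    [0,0,0]
  ],
  "spin": [-7,-14,-20,-20],
  "jaw": [0,0,0,0]
}}

```text
time: 6.83
position: [0.4252, 0.1384, 0.1086]
ee_rot: [3.141, -0.0, 1.485]
wrist_force: [-0.6, 0.0, 0.3]
opening: 0.0005
```

```bash
python3 - <<'E'
from h import *
c=optics.calibration("wrist"); s=bot.read_state(); im,d=optics.get_image("wrist"); T=wristT(c,s)
print(s["position"],s["ee_rot"],s["opening"],s["time"])
cv2.imwrite("pics/w4.png",im[:,:,::-1])
o=np.array([.516,.130]);a=-.091; A=np.array([[np.cos(a),np.sin(a)],[-np.sin(a),np.cos(a)]])
print("tcp press",A@(s["position"][:2]-o)*1000)
t=optics.calibration("top"); im,d=optics.get_image("top"); W=cloud(d,t,t["T"])
np.savez("t4.npz",im=im,d=d)
E
```

```text
[0.42515897 0.13836762 0.10864533] [ 3.14135147e+00 -9.07030506e-05  1.48524283e+00] 0.0004850594886998969 6.8333
tcp press [-9.12255685e+01  7.78716682e-02]
```

View pics/w4.png

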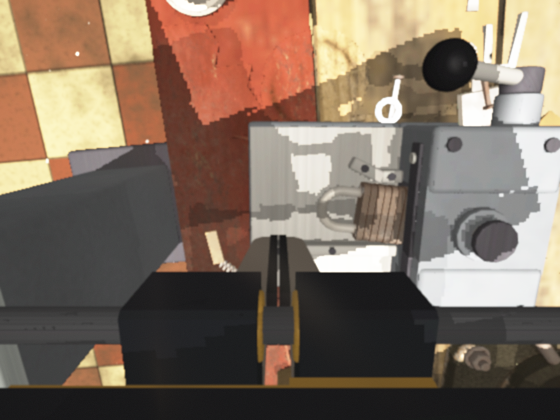

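The padlock's body front is in the mouth, square (380,211), with its shackle end at (318,211), i.e. press x ≈ -61. The shut fingers at (278,250) are behind it with about 12 mm of gap. Descend and push.

Emit:
{"name": "jog_arm", "arguments": {
  "travel": [
    [0,0,0.03],
    [0,0,0.06],
    [0,0,0.08],
    [0,0,0.089],
    [0,0,0.0895]
  ],
  "spin": [0,0,0,0,0],
  "jaw": [0,0,0,0,0]
}}

```text
time: 7.35
position: [0.4239, 0.1379, 0.0176]
ee_rot: [-3.139, 0.001, 1.478]
wrist_force: [0.4, -0.4, -0.1]
opening: 0.0005
```

Emit:
{"name": "jog_arm", "arguments": {
  "travel": [
    [0,0.006,0],
    [0,0.012,0],
    [0,0.017,0],
    [0,0.022,0],
    [0,0.027,0]
  ],
  "spin": [0,0,0,0,0],
  "jaw": [0,0,0,0,0]
}}

```text
time: 7.77
position: [0.4529, 0.1359, 0.0198]
ee_rot: [3.141, -0.0, 1.48]
wrist_force: [-2.1, 0.6, 1.4]
opening: 0.0003
```

Emit:
{"name": "jog_arm", "arguments": {
  "travel": [
    [0,0.003,0],
    [0,0.006,0],
    [0,0.009,0],
    [0,0.012,0],
    [0,0.015,0]
  ],
  "spin": [0,0,0,0,0],
  "jaw": [0,0,0,0,0]
}}

```text
time: 8.18
position: [0.4671, 0.1345, 0.0191]
ee_rot: [-3.141, 0.0, 1.48]
wrist_force: [-2.6, 0.1, 1.8]
opening: 0.0003
```

Emit:
{"name": "jog_arm", "arguments": {
  "travel": [
    [0,0.002,0],
    [0,0.004,0],
    [0,0.006,0]
  ],
  "spin": [0,0,0],
  "jaw": [0,0,0]
}}

```text
time: 8.43
position: [0.4732, 0.134, 0.0191]
ee_rot: [3.141, -0.0, 1.48]
wrist_force: [-0.9, 0.6, 0.9]
opening: 0.0007
```

Emit:
{"name": "jog_arm", "arguments": {
  "travel": [
    [0,0.002,0],
    [0,0.004,0],
    [0,0.006,0]
  ],
  "spin": [0,0,0],
  "jaw": [0,0,0]
}}

```text
time: 8.68
position: [0.479, 0.1334, 0.019]
ee_rot: [-3.141, 0.0, 1.48]
wrist_force: [-2.3, 0.7, 0.5]
opening: 0.001
```

Emit:
{"name": "jog_arm", "arguments": {
  "travel": [
    [0,0.002,0],
    [0,0.004,0],
    [0,0.004,0]
  ],
  "spin": [0,0,0],
  "jaw": [0,0,0]
}}

```text
time: 8.93
position: [0.4835, 0.1331, 0.0191]
ee_rot: [3.141, -0.0, 1.48]
wrist_force: [-0.6, -0.6, 1.2]
opening: 0.0005
```

Emit:
{"name": "jog_arm", "arguments": {
  "travel": [
    [0,0.002,0],
    [0,0.004,0],
    [0,0.004,0]
  ],
  "spin": [0,0,0],
  "jaw": [0,0,0]
}}

```text
time: 9.18
position: [0.4878, 0.1328, 0.0192]
ee_rot: [3.14, -0.0, 1.48]
wrist_force: [-0.5, 0.7, 0.6]
opening: 0.0003
```

Emit:
{"name": "jog_arm", "arguments": {
  "travel": [
    [0,0.001,0],
    [0,0.002,0],
    [0,0.003,0]
  ],
  "spin": [0,0,0],
  "jaw": [0,0,0]
}}

```text
time: 9.43
position: [0.49, 0.1324, 0.0191]
ee_rot: [-3.142, 0.0, 1.48]
wrist_force: [-0.5, 0.1, -0.2]
opening: 0.0006
```

Force stays low, so I look before going on.

```bash
python3 - <<'E'
from h import *
im,d=optics.get_image("wrist"); cv2.imwrite("pics/w5.png",im[:,:,::-1])
im2,d2=optics.get_image("side"); cv2.imwrite("pics/s5.png",cv2.resize(im2[170:280,200:360,::-1],None,fx=5,fy=5,interpolation=cv2.INTER_CUBIC))
print(bot.read_state()["position"],bot.read_state()["wrist_force"])
E
```

```text
[0.49002943 0.13245024 0.01907411] [-1.2239013   0.17196997 -0.59776103]
```

View pics/w5.png

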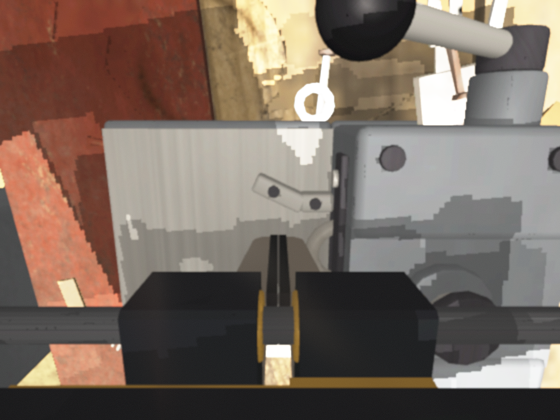

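Wrist view: the shackle bow at (318,245) is still against the finger front (col ~312) and about 8–13 mm of it sticks out. Keep pushing gently.

Emit:
{"name": "jog_arm", "arguments": {
  "travel": [
    [0,0.001,0],
    [0,0.002,0],
    [0,0.003,0]
  ],
  "spin": [0,0,0],
  "jaw": [0,0,0]
}}

```text
time: 9.78
position: [0.4915, 0.1319, 0.0187]
ee_rot: [-3.139, 0.001, 1.48]
wrist_force: [-6.1, -0.8, 0.3]
opening: 0.0001
```

Emit:
{"name": "jog_arm", "arguments": {
  "travel": [
    [0,0.001,0],
    [0,0.002,0]
  ],
  "spin": [0,0],
  "jaw": [0,0]
}}

```text
time: 9.95
position: [0.4918, 0.1313, 0.0183]
ee_rot: [-3.136, 0.002, 1.48]
wrist_force: [-9.7, -1.6, 0.9]
opening: 0.0003
```

Force rises to 10 N at TCP press x ≈ -24.5, so it has hit a stop. Back off and check the shackle height.

Emit:
{"name": "jog_arm", "arguments": {
  "travel": [
    [0,-0.015,0],
    [0,-0.03,0],
    [0,-0.03,-0.03],
    [0,-0.03,-0.06],
    [0,-0.03,-0.09]
  ],
  "spin": [0,0,0,0,0],
  "jaw": [0,0,0,0,0]
}}

```text
time: 10.37
position: [0.4649, 0.1347, 0.11]
ee_rot: [-3.141, 0.0, 1.481]
wrist_force: [0.9, 1.1, -0.3]
opening: 0.0003
```

Emit:
{"name": "jog_arm", "arguments": {
  "travel": [
    [0,-0.02,0],
    [0,-0.03,0],
    [0,-0.03,0]
  ],
  "spin": [0,0,0],
  "jaw": [0,0,0]
}}

```text
time: 10.62
position: [0.4331, 0.1372, 0.1089]
ee_rot: [-3.14, 0.0, 1.481]
wrist_force: [-0.0, -0.3, 0.1]
opening: 0.0005
```

```bash
python3 - <<'E'
from h import *
c=optics.calibration("wrist"); s=bot.read_state(); im,d=optics.get_image("wrist"); T=wristT(c,s)
np.savez("w6.npz",im=im,d=d,T=T)
W=cloud(d,c,T)-np.r_[.516,.130,0]; a=-.091
x=(W[...,0]*np.cos(a)+W[...,1]*np.sin(a))*1000; y=(-W[...,0]*np.sin(a)+W[...,1]*np.cos(a))*1000; z=W[...,2]*1000
print(s["position"])
# height map in front of mouth
for xb in range(-20,4,2):
    row=[]
    for yb in range(-24,26,3):
        k=(abs(x-xb)<1)&(abs(y-yb)<1.5)&(z<60); row.append("%5.1f"%np.median(z[k]) if k.any() else "  -  ")
    print(xb,*row)
k=(abs(x+60)<15)&(abs(y)<18); print("table z",np.median(z[k]))
cv2.imwrite("pics/w6.png",im[:,:,::-1])
E
```

```text
[0.43305384 0.13722305 0.10887707]
-20  19.0  15.1  15.8  15.5  15.0  15.7  15.6  15.0  15.7  15.6  15.6  15.5  15.3  15.3  15.3  15.5  15.6
-18  18.0  15.3  15.6  16.0  15.4  15.7  15.5  15.8  15.5  15.4  15.6  15.3  15.1  15.3  15.4  15.8  16.3
-16  20.0  15.6  15.4  15.6  15.1  15.3  15.9  15.2  15.0  16.0  15.8  15.6  15.6  15.4  15.1  15.6  20.6
-14  20.3  15.0  15.5  15.7  15.4  15.8  15.4  15.0  15.6  15.6  15.2  15.6  15.7  15.6  15.5  15.6  26.7
-12  19.5  15.6  15.4  15.1  15.5  16.0  15.2  17.9  20.8  21.7  20.1  15.8  15.2  15.6  15.4  15.1  25.2
-10  17.7  15.1  15.2  15.5  15.3  16.0  21.0  23.1  22.9  22.8  22.5  22.0  19.2  15.8  16.0  15.4  26.2
-8  19.0  15.4  15.4  15.0  15.3  21.2  22.3  23.0  22.6  22.6  23.0  23.3  22.1  15.8  15.5  15.5  26.1
-6  17.7  15.0  15.8  15.7  15.9  21.9  22.8  22.3  21.3  21.6  21.8  22.8  23.2  21.9  15.3  15.2  25.7
-4  19.7  14.9  15.1  15.2  21.6  22.5  22.4  19.4  15.5  15.2  15.8  21.8  23.0  22.4  18.1  15.6  26.0
-2  47.7  51.1  49.6  51.9  51.4  49.2  51.1  50.6  51.0  51.7  51.3  52.3  52.1  51.2  49.3  51.9  52.0
0  55.8  56.2  56.8  57.5  57.2  56.8  56.4  57.3  57.2  56.8  57.2  57.1  57.4  56.5  56.6  56.2  57.7
2  17.6  15.3  15.6  21.1  22.5  21.9  15.5  15.6  15.7  15.4  15.2  15.2  21.4  22.8  22.2  15.7  56.3
table z 111.91425404796928
```

View pics/w6.png

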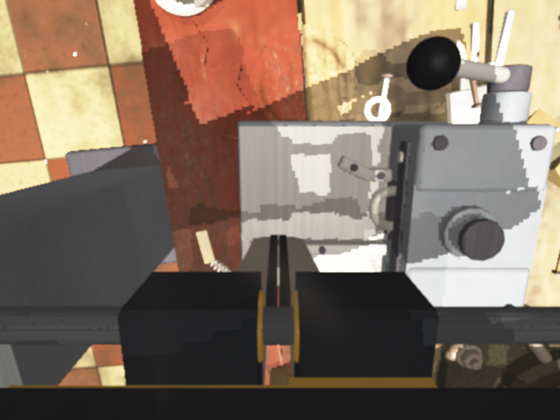

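The shackle top reads about 23 mm with the table reading 15.5 mm. It is level along its length (seated home is 23.3), sticks out ~11 mm, and sits at y ≈ +2 mm: dropped and flat. Now the lever.

Emit:
{"name": "jog_arm", "arguments": {
  "travel": [
    [0,0,-0.03],
    [0.025,0.02,-0.03],
    [0.05,0.04,-0.03],
    [0.075,0.058,-0.03],
    [0.095,0.0735,-0.03]
  ],
  "spin": [0,0,0,0,0],
  "jaw": [0,0,0,0,0]
}}

```text
time: 11.08
position: [0.5188, 0.2269, 0.1382]
ee_rot: [3.141, -0.0, 1.48]
wrist_force: [0.4, 0.1, 0.3]
opening: 0.0004
```

Emit:
{"name": "jog_arm", "arguments": {
  "travel": [
    [0,0,0.012],
    [0,0,0.024],
    [0,0,0.034],
    [0,0,0.042],
    [0,0,0.05]
  ],
  "spin": [0,0,0,0,0],
  "jaw": [0,0,0,0,0]
}}

```text
time: 11.5
position: [0.5152, 0.2243, 0.0876]
ee_rot: [-3.139, 0.001, 1.48]
wrist_force: [-2.8, 0.5, 4.9]
opening: 0.0004
```

Emit:
{"name": "jog_arm", "arguments": {
  "travel": [
    [0,0,0.007],
    [0,0,0.014],
    [0,0,0.02],
    [0,0,0.026],
    [0,0,0.03]
  ],
  "spin": [0,0,0,0,0],
  "jaw": [0,0,0,0,0]
}}

```text
time: 11.92
position: [0.517, 0.2253, 0.0585]
ee_rot: [3.141, -0.0, 1.48]
wrist_force: [-1.2, -0.2, 2.6]
opening: 0.0005
```

Emit:
{"name": "jog_arm", "arguments": {
  "travel": [
    [0,0,0.002],
    [0,0,0.004],
    [0,0,0.006],
    [0,0,0.006]
  ],
  "spin": [0,0,0,0],
  "jaw": [0,0,0,0]
}}

```text
time: 12.25
position: [0.5171, 0.2254, 0.0529]
ee_rot: [3.141, -0.0, 1.48]
wrist_force: [0.2, -0.6, 0.7]
opening: 0.0006
```

Emit:
{"name": "jog_arm", "arguments": {
  "travel": [
    [0,0,0.001],
    [0,0,0.002],
    [0,0,0.003],
    [0,0,0.003]
  ],
  "spin": [0,0,0,0],
  "jaw": [0,0,0,0]
}}

```text
time: 12.58
position: [0.5172, 0.2256, 0.0513]
ee_rot: [3.141, -0.0, 1.48]
wrist_force: [-4.0, -1.0, 15.5]
opening: 0.0003
```

15 N at knob-top z ≈ 0.052 m, which is the lever's level stop. Retreat and check.

Emit:
{"name": "jog_arm", "arguments": {
  "travel": [
    [0,0,-0.02],
    [0,0,-0.06],
    [0,0,-0.1],
    [-0.03,-0.03,-0.12],
    [-0.06,-0.07,-0.12]
  ],
  "spin": [0,0,0,0,0],
  "jaw": [0,0,0,0,0]
}}

```text
time: 13.0
position: [0.4566, 0.1802, 0.1738]
ee_rot: [3.133, -0.004, 1.481]
wrist_force: [-0.1, -0.3, 0.2]
opening: 0.0007
```

Emit:
{"name": "jog_arm", "arguments": {
  "travel": [
    [-0.02,-0.03,0],
    [-0.03,-0.06,0],
    [-0.03,-0.06,0]
  ],
  "spin": [0,0,0],
  "jaw": [0,0,0]
}}

```text
time: 13.25
position: [0.3846, 0.1523, 0.1689]
ee_rot: [-3.138, 0.002, 1.48]
wrist_force: [0.3, 0.7, -0.1]
opening: 0.0006
```

```bash
python3 - <<'E'
from h import *
c=optics.calibration("wrist"); s=bot.read_state(); im,d=optics.get_image("wrist"); T=wristT(c,s)
W=cloud(d,c,T)-np.r_[.516,.130,0]; a=-.091
x=(W[...,0]*np.cos(a)+W[...,1]*np.sin(a))*1000; y=(-W[...,0]*np.sin(a)+W[...,1]*np.cos(a))*1000; z=W[...,2]*1000
print(s["position"],s["wrist_force"])
for xb in range(-16,4,2):
    row=[]
    for yb in range(-24,26,3):
        k=(abs(x-xb)<1)&(abs(y-yb)<1.5)&(z<40)&(z>0); row.append("%5.1f"%np.median(z[k]) if k.any() else "  -  ")
    print(xb,*row)
k=(abs(y-96)<14)&(x>-40)&(x<15)&(z>25)&(im.max(-1)<70); print("knob",x[k].mean(),y[k].mean(),z[k].max(),k.sum())
t=optics.calibration("top"); i2,d2=optics.get_image("top"); i0=np.load("top0.npz")
for nm,(u,v) in dict(wax=(266,152),spare=(194,287),small=(354,268)).items():
    print(nm, np.abs(i2[v-12:v+12,u-12:u+12].astype(int)-i0["im"][v-12:v+12,u-12:u+12]).mean(), np.abs(d2-i0["d"])[v-12:v+12,u-12:u+12].mean())
cv2.imwrite("pics/w7.png",im[:,:,::-1])
E
```

```text
[0.38461781 0.15226142 0.16893525] [ 0.2967075   0.65594038 -0.1090459 ]
-16  19.1  15.4  15.8  15.8  14.9  15.3  15.0  15.5  15.3  14.7  15.9  14.9  15.1  15.3  15.6  15.5  15.4
-14  19.1  15.6  15.7  15.1  15.0  15.0  16.3  15.9  15.6  15.5  15.1  15.3  15.2  15.7  15.8  15.5  25.3
-12  16.8  15.2  15.4  15.7  15.2  15.3  15.9  20.2  19.7  20.1  20.9  18.4  15.6  15.7  15.6  15.8  20.9
-10  18.7  16.1  15.1  15.1  15.1  16.4  20.2  23.0  22.8  22.4  22.7  21.8  16.8  15.5  15.1  15.6  26.3
-8  19.0  15.1  15.0  15.4  15.6  21.3  23.1  23.1  22.4  22.7  23.1  22.9  22.4  19.5  15.5  15.4  21.1
-6  18.7  14.9  15.4  15.4  15.8  22.7  23.0  21.9  21.6   -    21.4  22.6  22.9  20.7  15.7  15.7  25.9
-4  18.6  15.3  15.3  15.6  21.3  22.8  22.0  17.8  15.2  15.9  16.4  21.3  22.4  22.1  18.7  15.7  20.6
-2  17.3  15.6  16.0  16.8  22.4  22.8  18.7  14.9  15.1  15.7  15.2  20.4  22.7  22.8  20.6  14.6  21.4
0  16.7  15.1  15.5  20.7  22.5  22.3  16.0  15.0  15.3  15.4  15.5  15.5  22.0  22.5  20.9  15.1  15.3
2  19.1  14.5  15.3  20.8  22.6  20.9  15.6  15.0  14.5  15.4  15.2  15.7  21.0  22.3  21.9  15.6  16.1
knob -21.32254212729118 95.73443384379995 53.87571491409216 821
wax 8.86863425925926 0.010373239
spare 14.10474537037037 0.08763978
small 24.02662037037037 0.0120563805
```

View pics/w7.png

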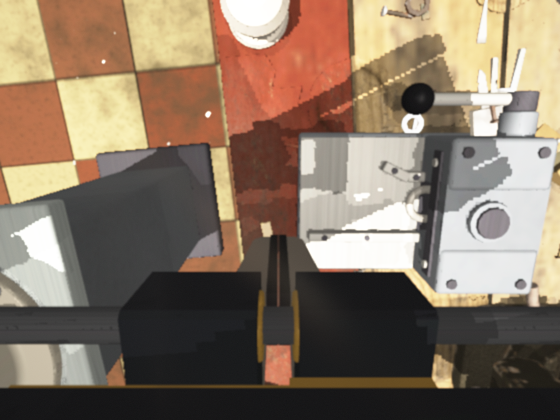

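The wrist view shows the lever level with its knob at (418,98): top z 54 mm, press x -21, as expected at the stop. The shackle at (415,205) is unchanged and the spare knob is still at the top (255,20). The robot is clear, so I hand in.

Emit:
{"name": "jog_arm", "arguments": {
  "travel": [
    [0,0,0],
    [0,0,0],
    [0,0,0]
  ],
  "spin": [0,0,0],
  "jaw": [0,0,0]
}}

```text
time: 13.6
position: [0.3915, 0.155, 0.1696]
ee_rot: [3.141, -0.0, 1.481]
wrist_force: [-0.2, -0.9, -0.2]
opening: 0.0003
```

```bash
python3 -c "
from bench import sign_off
print(sign_off())"
```

```text
the job is handed in; nothing more can be done
None
```

I squared the padlock with the gripper and slid it into the mouth. I then pushed it by the shackle with shut fingers until it hit a stop at about 10 N. After that I pressed the lever to its stop (15 N at knob-top height, about 52 mm), backed the arm clear and handed in at about 13.6 s.

**Last checks:**
- **Padlock:** the shackle top measured about 23 mm above the bench and level, against 23.3 mm expected when seated. It sticks out about 11 mm and sits about 2 mm left of the lane's middle. It was unchanged after the lever press.
- **Lever:** the knob top was at about 54 mm and the lever level, so it is at its stop.
- **Robot:** clear of everything.

**What disagreed or is less certain:**
- **No drop felt:** I did not feel the drop in the force readings, only the end stop. The seating is inferred from the shackle height, since the nest itself is hidden.
- **How far it sticks out:** the finger position at the stop put the shackle end about 4 mm further in than the depth image did. Either value is within tolerance.
- **Small things on the bench:** comparing the top view before and after proved nothing. It differed at all three spots, most at the spare knob in depth, and I took that to be the arm and its shadows without checking. I rely on the arm's path staying away from them.

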